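Snap a power board onto its standoffs

ROBOT

A 7-joint arm with a two-finger parallel gripper is mounted at the origin on the work surface. World frame = base frame: x ahead of the robot, y to its left, z up, the work surface at z = 0. Lengths are in m, angles in rad, forces in N, time in s.
With the tool pointing down it reaches from about 0.4 to 0.85 m from the base axis. Payload 4.5 kg.
Tool frame: the origin (TCP) lies where the fingers leave the gripper's body, on its centre line; the fingertips stand 64 mm ahead of it and the grasp point (between the pads) lies 45 mm ahead of it; z points along the fingers, y is the line along which they close (so a half turn about z gives the same grasp; the last joint's range is limited). The gripper opens to 88 mm and grips with 3 to 60 N. Pads are 18 mm wide; open, the fingers measure 123 mm over their backs; the gripper's body (75 mm by 187 mm) begins 45 mm behind the grasp point.
Start: joints at [1.365, 0.689, -0.195, 1.565, 0.157, 0.902, -0.215], TCP at [0.148, -0.607, 0.303] pointing down, gripper open.
Joint ranges: [-3.01, 3.01], [-0.46, 2.08], [-1.47, 1.51], [0.13, 2.56], [-1, 4.14], [0.04, 2.09], [-2.66, 2.66]. Speed limits (rad/s): [2.57, 2.57, 3.14, 3.14, 3.14, 3.14, 3.14].

INTERFACE

Orientations are given as a unit quaternion [x, y, z, w].
In Python, from plant import r gives the robot as it stands.
- The arm moves only by the tool play_rows, never from a script. Its arguments are lists of equal length, an entry for each row: "translation": the shift along the tool's x, y, z in m, a list of three; "delta_rot": the turn, a rotation vector about the tool's x, y, z in degrees, a list of three; "grip": the opening, from -1 (shut) to 1 (fully open). In form: {"translation": [[x, y, z], ...], "delta_rot": [[rx, ry, rz], ...], "grip": [grip, ...]}. A call has 1 to 20 rows; each row shifts and turns the commanded pose from where the row before left it, along the tool's axes as they then stand; what a row does not reach is not made up. A row lasts 1/8 s, in which the tool goes at most 62.5 mm and 10.7 degrees, less where a joint would pass 70% of its speed; a pose out of reach is approached as far as the arm can. A call with a gripper value outside its range is refused whole. The fingers move at their own pace and stop on an object; "squeeze" is the grip in N (left out, the last holds). Time passes only in rows, so rows that do not move let the fingers close. It gives the time, the measured TCP pose, the force, the opening and the grip force at its end, in the units of the state.
- r.get_state(): the state, without advancing time (a new reading comes with each control period).
- r.snapshot(name): name is "scene" or "top" or "wrist"; returns the picture (400x640x3 uint8, blue, green, red); there is no depth.
- r.get_calibration(name): a dict with "intrinsics" (3x3 intrinsics, pixels), "k1" (the pictures are not rectified: a ray, as slopes to the right and down, at radius r is drawn at 1 + k1 r^2 times it, then the intrinsics apply), "eye" and "rotation" of the camera in the world. Camera axes: x right, y up, looking along -z (the intrinsics and any distortion apply to the point x, -y, -z); pixel columns grow to the right and rows downward; lengths in m; the calibration is good to about 2 mm. A picture is of the moment at which its call begins: read the wrist's pose just before it. get_calibration takes no time and is no camera call; for the wrist camera it gives the pose at the moment of the call.
- r.finish_job(): hands the job in; it is judged then, once.
Trained networks look in the newest picture that a camera, given by its name, has taken for a name from the list of things; names that differ only in an ending like _2 or _b are one class to them, and where a whole thing is asked for, a point or a joint stands for the part that bears it (a point fixed in the world has none). Each returns a list of dicts, best first, with "confidence" (0 to 1); they miss things now and then, are a little off and sometimes report something else, mostly with a low value. They report only what shows in the picture. A call takes as long as a camera call. They do not tell look-alikes from the thing itself.
- r.look_for(camera, target): "point" ([x, y, z] in m, in world coordinates, good to about 4 mm: the middle of the surface that is visible of it).
- r.silhouettes(camera, target): "pixels" (400x640 bool, what is visible of it).
The state is a dict: "clock": time; "q": joint angles; "qd": joint speeds; "joint_torque": joint torques, N m; "tool_pos": TCP position; "eef_rot": TCP orientation; "contact_force": force on the tool from outside, world axes, zero at the start; "moment": the same for the moment, N m; "opening": opening from 0.0 (shut) to 1.0 (fully open); "finger_force": force on a finger pad.
Only numpy, scipy, OpenCV 4.12 (cv2) and the standard library are available. Lean on these libraries where they do the work, as an engineer would, in place of code of your own. Each camera call takes 0.05 s, during which the arm holds its last target. There are 200 camera calls.

TASK

Take the green power board off the blue mat, set it over the four white barbed standoffs of the steel tray with its yellow-marked end at the tray's yellow mark, and press it down firmly but without forcing it until every post has clicked through and the board sits fully home on all four. Then let go of it. Leave the other things on the bench alone.

Things in the scene. Friction and masses are not known exactly. Their poses are not given: they have to be found in the camera images.
- board: the green power board, 100 (its x) x 130 (its y) x 3 mm, 0.15 to 0.3 kg, face up on the blue mat (2 mm thick). Origin: centre of the underside, z up. Yellow bar along its +y end. Finned heat sink at its centre, 34 (x) x 46 (y), top 37 mm above the underside: grip it across x (fingers are clear within |y| 10 mm). Blue terminal block at the +x edge, 13 mm high; black capacitors up to 18 mm high
- tray: open steel tray, 150 (x) x 180 (y) mm, 10 mm rim, level, its underside 15 to 35 mm above the bench on telescopic feet. The feet stick, but under a push of about 4 to 9 N the tray sinks straight down by an unknown 2 to 12 mm, stays there and bears hard. Origin: centre of the underside, z up. Yellow bar on the floor at the +y end; the fitted board has the tray's x and y directions
- press_a (a point): white disc, 16 mm wide, on the board's top face (3 mm above the underside) at x 0, y +49 mm of the board, between the yellow end's holes: a place to press. Free of parts 17 mm either way along x, 8 mm along y; post heads stand 9 mm above the seated board, 38 mm off along x. One press here seats both posts of this end: 12 to 20 N until they snap
- press_b (a point): the same white disc at the plain end, x 0, y -49 mm of the board; the nearest posts are 30 mm off along x. Press one end, then the other; all four posts at once would take twice the force
- seats: the 15 mm wide shoulders of the tray's four white barbed standoffs, their flat tops 14 mm above its underside, on which the fitted board's underside rests; one body at the tray's origin with the tray's axes. The board cracks if it is driven against them with more than 35 N in all
- hole1 (a point): centre of the board's hole 1 (yellow-mark end, +x side), at the underside. All holes are square, 9 mm wide. Holes 1 and 2 lie at x +38 and -38, y +53 mm of the board, holes 3 and 4 at x +30 and -30, y -53 mm: it fits only one way round
- hole2 (a point): centre of the board's hole 2 (yellow-mark end, -x side), at the underside
- hole3 (a point): centre of the board's hole 3 (plain end, +x side), at the underside
- hole4 (a point): centre of the board's hole 4 (plain end, -x side), at the underside
- post1 (a point): centre of the shoulder top of the standoff that takes hole 1; axes as the tray's (posts lie in the tray at the x, y that the holes have in the board). Above the shoulder: an 8 mm core, and two spring barbs that stick out along y to 12 mm overall, their flat undersides 4 mm over the shoulder; the head tapers to 3 mm at the tip, 12 mm over the shoulder
- post2 (a point): centre of the shoulder top of the standoff that takes hole 2; axes as the tray's. A board laid on loosely hangs on the barbs, underside about 7 mm over the shoulders. Pushed down (6 to 10 N a post, over 6 mm) the barbs spring in, then snap out over the board once its underside is within 1 mm of the shoulder. There the stop is hard: the force rises steeply
- post3 (a point): centre of the shoulder top of the standoff that takes hole 3; axes as the tray's
- post4 (a point): centre of the shoulder top of the standoff that takes hole 4; axes as the tray's
- screwdriver: red-handled screwdriver, 180 mm long, lying on the bench; origin under its middle. Leave alone.
- toner: black toner cartridge 70 x 265 x 45 mm with a blue end, lying on the bench; origin under its middle. Leave alone.
- gear: small white plastic gear, 48 mm across, 22 mm high; origin under its centre. Leave alone.
- cup: orange screw cup, 64 mm across, 45 mm high; origin under its centre. Leave alone.
Things that resemble listed ones, but are neither listed nor needed, are in the scene too. Leave any orange or pink look-alike of the board alone.

How it is judged:
At the end, for the whole second after the job is handed in: all four posts have clicked through: each board hole is within 3 mm of its own post and the underside there is no more than 1 mm above its shoulder; the board is at rest and released (z of hole1 in the frame of tray between 0.0125 and 0.015 m and z of hole2 in the frame of tray between 0.0125 and 0.015 m and z of hole3 in the frame of tray between 0.0125 and 0.015 m and z of hole4 in the frame of tray between 0.0125 and 0.015 m and horizontal distance between hole1 and post1 below 0.003 m and horizontal distance between hole2 and post2 below 0.003 m and horizontal distance between hole3 and post3 below 0.003 m and horizontal distance between hole4 and post4 below 0.003 m and linear speed of board below 0.01 m/s); the robot touches nothing.
It fails at once if the board is driven against the standoffs' shoulders with more than 35 N in all (contact force between board and seats above 35 N).
It fails at once if another thing on the bench is moved by more than 30 mm (distance of any of screwdriver, toner, gear, cup from where it was at the start of the episode above 0.03 m).
It also fails if it takes over 54 s, if anything falls off the work surface, if the arm or the gripper's body presses on something with over 40 N, if the wrist force passes 120 N, or if a joint passes its speed limit or range.

## Working session

There is one attempt and no reset: what is moved stays moved. The work goes in short steps, Python scripts to look and compute and a tool call to move; the robot and the scene stay as the last step left them, time stands still between calls to the robot, and variables do not carry over. Pictures are saved under pics/ and viewed, at most 10 in all, crops included, and the job is handed in when it is done.

Besides the shell and the picture viewer there is one more tool, called after "Request:" as name(argument=value, ...) on one line, values as JSON. play_rows: Moves the arm, as the interface text tells. Its arguments: {"type":"object","properties":{"translation":{"type":"array","items":{"type":"array","items":{"type":"number"}}},"delta_rot":{"type":"array","items":{"type":"array","items":{"type":"number"}}},"grip":{"type":"array","items":{"type":"number"}},"squeeze":{"type":"number"}},"required":["translation","delta_rot","grip"]}

```bash
ls; mkdir -p pics; python3 - <<'E'
from plant import r
import cv2,numpy as np
s=r.get_state(); print({k:np.round(v,3).tolist() for k,v in s.items()})
for c in ("scene","top"):
    im=r.snapshot(c); cv2.imwrite(f"pics/{c}0.png",im)
    k=r.get_calibration(c); print(c,{a:np.round(b,4).tolist() for a,b in k.items()})
    for t in ("board","tray","press_a","hole1","post1","toner","gear","cup","screwdriver"):
        print(t,[(np.round(d["point"],3).tolist(),round(d["confidence"],2)) for d in r.look_for(c,t)])
E
```

```text
pics
{'clock': 0.0, 'q': [1.365, 0.69, -0.195, 1.566, 0.157, 0.902, -0.215], 'qd': [-0.001, 0.001, -0.0, -0.001, -0.001, 0.0, -0.0], 'joint_torque': [-0.0, -52.756, -1.267, -15.343, -0.053, 0.007, 0.0], 'tool_pos': [0.148, -0.607, 0.302], 'eef_rot': [0.993, 0.12, -0.0, -0.001], 'contact_force': [-0.174, 0.304, 0.359], 'moment': [0.002, -0.014, 0.045], 'finger_force': 0.0, 'opening': 0.997}
scene {'intrinsics': [[486.0809, 0.0, 323.1419], [0.0, 486.0809, 203.2197], [0.0, 0.0, 1.0]], 'k1': -0.1123, 'eye': [1.3944, 1.0974, 0.9453], 'rotation': [0.1558, 0.4532, 0.8263, 0.2959]}
board [([0.284, 0.444, 0.006], 0.88), ([0.566, 0.246, 0.005], 0.71), ([0.336, -0.147, 0.003], 0.69)]
tray []
press_a [([0.564, 0.246, 0.007], 0.79), ([0.286, 0.446, 0.008], 0.6), ([0.327, -0.152, 0.002], 0.6)]
hole1 [([0.331, -0.15, 0.003], 0.84), ([0.29, 0.447, 0.003], 0.66), ([0.563, 0.248, 0.005], 0.59)]
post1 [([0.518, -0.125, 0.023], 0.75)]
toner [([0.788, -0.092, 0.045], 0.96)]
gear [([0.438, 0.393, 0.008], 0.63)]
cup [([0.417, -0.392, 0.03], 0.46), ([0.514, -0.125, 0.024], 0.18)]
screwdriver [([0.791, 0.222
[... 182 characters left out ...]
24, 0.7086, -0.6995]}
board [([0.543, 0.224, 0.004], 0.92), ([0.32, -0.163, 0.003], 0.74), ([0.268, 0.426, 0.004], 0.66)]
tray [([0.513, -0.13, 0.02], 0.7)]
press_a [([0.271, 0.424, 0.001], 0.94), ([0.54, 0.22, 0.003], 0.78), ([0.321, -0.163, 0.007], 0.72)]
hole1 [([0.271, 0.427, 0.004], 0.88), ([0.32, -0.166, 0.006], 0.74), ([0.548, 0.22, 0.008], 0.61)]
post1 [([0.514, -0.132, 0.021], 0.71)]
toner [([0.766, -0.132, 0.042], 0.73), ([0.545, 0.22, 0.008], 0.21)]
gear [([0.431, 0.388, 0.01], 0.6), ([0.548, 0.222, 0.009], 0.38)]
cup [([0.409, -0.417, 0.017], 0.75), ([0.764, -0.13, 0.044], 0.36), ([0.511, -0.13, 0.02], 0.21)]
screwdriver [([0.783, 0.213, 0.018], 0.8), ([0.543, 0.22, 0.006], 0.4)]
```

View pics/top0.png

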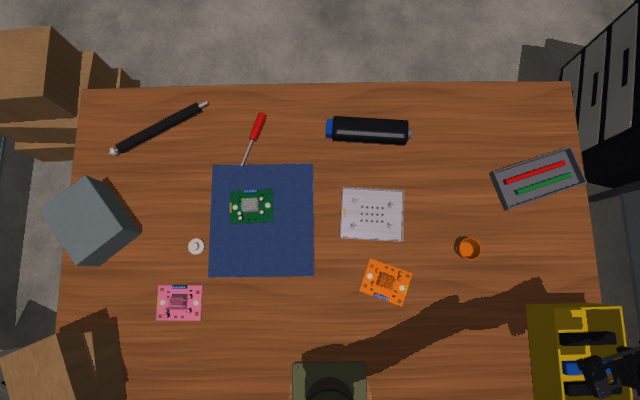

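View pics/scene0.png

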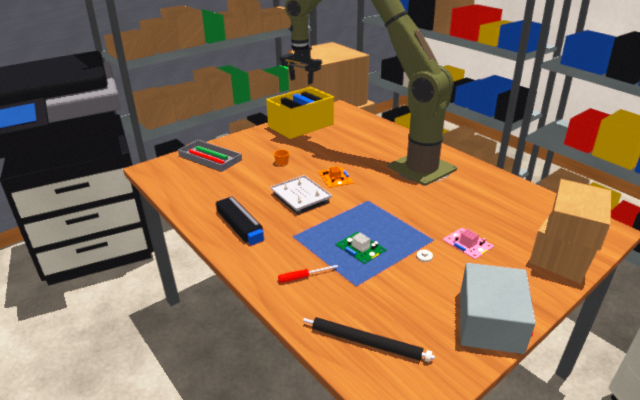

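```bash
cat > h.py <<'E'
from plant import r
import cv2,numpy as np
from scipy.spatial.transform import Rotation as R
def tool():
    s=r.get_state(); return np.array(s["tool_pos"]),R.from_quat(s["eef_rot"]),s
def to_pixel(cam,P,k=None):
    k=k or r.get_calibration(cam); Rc=R.from_quat(k["rotation"]).as_matrix() if np.size(k["rotation"])==4 else np.array(k["rotation"])
    p=(np.atleast_2d(P)-k["eye"])@Rc; s=np.c_[p[:,0],-p[:,1]]/-p[:,2:]
    s=s*(1+k["k1"]*(s**2).sum(1,keepdims=True)); K=np.array(k["intrinsics"])
    return s@K[:2,:2].T+K[:2,2]
def to_plane(cam,uv,z,k=None):
    k=k or r.get_calibration(cam); Rc=R.from_quat(k["rotation"]).as_matrix()
    K=np.array(k["intrinsics"]); d=(np.atleast_2d(uv)-K[:2,2])/[K[0,0],K[1,1]]; s=d.copy()
    for _ in range(20): s=d/(1+k["k1"]*(s**2).sum(1,keepdims=True))
    v=np.c_[s[:,0],-s[:,1],-np.ones(len(s))]@Rc.T
    return k["eye"]+v*((z-k["eye"][2])/v[:,2])[:,None]
def plan(pos,az,n):
    """rows (equal turns, straight line) to TCP pos, tool pointing down with tool x at azimuth az deg"""
    p,q,_=tool(); a=np.radians(az)
    T=R.from_matrix(np.c_[[np.cos(a),np.sin(a),0],[np.sin(a),-np.cos(a),0],[0,0,-1]])
    rv=(q.inv()*T).as_rotvec()/n; step=(np.array(pos)-p)/n
    rows=[(q*R.from_rotvec(rv*i)).inv().apply(step) for i in range(n)]
    print("turn/row deg",np.round(np.degrees(rv),2).tolist()); print(np.round(rows,4).tolist())
E
python3 - <<'E'
from h import *
p,q,s=tool(); k=r.get_calibration("wrist")
print("cam in tool",q.inv().apply(k["eye"]-p),(q.inv()*R.from_quat(k["rotation"])).as_matrix().round(3),k["intrinsics"],k["k1"])
k=r.get_calibration("top")
for t,uv,z in (("board",(251,206),.03),("tray",(372,214),.03)): print(t,to_plane("top",uv,z,k))
plan([.44,-.13,.34],90,14)
E
```

```text
cam in tool [ 0.0786179   0.00015743 -0.08280047] [[ 0.     0.951  0.31 ]
 [ 1.     0.    -0.001]
 [-0.001  0.31  -0.951]] [[297.37333553   0.         319.40924375]
 [  0.         297.37333553 208.4008838 ]
 [  0.           0.           1.        ]] -0.05744155352177218
board [[0.54371684 0.22172815 0.03      ]]
tray [[ 0.51519079 -0.13145192  0.03      ]]
turn/row deg [0.0, 0.0, -5.45]
[[0.0283, -0.0282, -0.0027], [0.0309, -0.0253, -0.0027], [0.0331, -0.0223, -0.0027], [0.0351, -0.0191, -0.0027], [0.0368, -0.0156, -0.0027], [0.0381, -0.0121, -0.0027], [0.039, -0.0084, -0.0027], [0.0397, -0.0047, -0.0027], [0.0399, -0.0009, -0.0027], [0.0398, 0.0029, -0.0027], [0.0394, 0.0067, -0.0027], [0.0386, 0.0104, -0.0027], [0.0374, 0.014, -0.0027], [0.0359, 0.0175, -0.0027]]
```

```bash
python3 - <<'E'
from h import *
plan([.515,-.09,.27],90,14)
E
```

```text
turn/row deg [0.0, 0.0, -5.45]
[[0.0342, -0.0297, 0.0023], [0.0369, -0.0263, 0.0023], [0.0392, -0.0227, 0.0023], [0.0412, -0.0188, 0.0023], [0.0428, -0.0148, 0.0023], [0.044, -0.0107, 0.0023], [0.0448, -0.0065, 0.0023], [0.0452, -0.0022, 0.0023], [0.0452, 0.0021, 0.0023], [0.0448, 0.0064, 0.0023], [0.044, 0.0106, 0.0023], [0.0428, 0.0147, 0.0023], [0.0412, 0.0187, 0.0023], [0.0393, 0.0226, 0.0023]]
```

Request:
play_rows(translation=[[0.034,-0.03,0.002],[0.037,-0.026,0.002],[0.039,-0.023,0.002],[0.041,-0.019,0.002],[0.043,-0.015,0.002],[0.044,-0.011,0.002],[0.045,-0.006,0.002],[0.045,-0.002,0.002],[0.045,0.002,0.002],[0.045,0.006,0.002],[0.044,0.011,0.002],[0.043,0.015,0.002],[0.041,0.019,0.002],[0.039,0.023,0.002],[0,0,0],[0,0,0],[0,0,0]], delta_rot=[[0,0,-5.45],[0,0,-5.45],[0,0,-5.45],[0,0,-5.45],[0,0,-5.45],[0,0,-5.45],[0,0,-5.45],[0,0,-5.45],[0,0,-5.45],[0,0,-5.45],[0,0,-5.45],[0,0,-5.45],[0,0,-5.45],[0,0,-5.45],[0,0,0],[0,0,0],[0,0,0]], grip=[1,1,1,1,1,1,1,1,1,1,1,1,1,1,1,1,1])

```text
clock: 3.12
tool_pos: [0.5147, -0.0916, 0.2746]
eef_rot: [0.708, 0.706, -0.001, 0.0]
contact_force: [0.8, 0.2, -0.3]
opening: 0.999
finger_force: 0.0
```

```bash
python3 - <<'E'
from h import *
import pickle
p,q,s=tool(); k=r.get_calibration("wrist"); im=r.snapshot("wrist"); cv2.imwrite("pics/w_tray.png",im); pickle.dump(k,open("k_tray.p","wb"))
print(p,q.as_matrix().round(4).tolist(),s["contact_force"])
for t in ("tray","post1","seats"): print(t,[(np.round(d["point"],4).tolist(),round(d["confidence"],2)) for d in r.look_for("wrist",t)])
plan([.543,.262,.27],90,8)
E
```

```text
[ 0.51474567 -0.09161231  0.27463388] [[0.002, 1.0, -0.0009], [1.0, -0.002, -0.0013], [-0.0013, -0.0009, -1.0]] [ 0.76709014  0.16512004 -0.314722  ]
tray [([0.5148, -0.1236, 0.0259], 0.63)]
post1 [([0.515, -0.1227, 0.024], 0.83)]
seats [([0.5352, -0.1742, 0.0348], 0.76)]
turn/row deg [-0.0, 0.0, -0.01]
[[0.0441, 0.0034, 0.0006], [0.0441, 0.0034, 0.0006], [0.0441, 0.0035, 0.0006], [0.0441, 0.0035, 0.0006], [0.0441, 0.0035, 0.0006], [0.0441, 0.0035, 0.0006], [0.0441, 0.0035, 0.0006], [0.0441, 0.0035, 0.0006]]
```

View pics/w_tray.png

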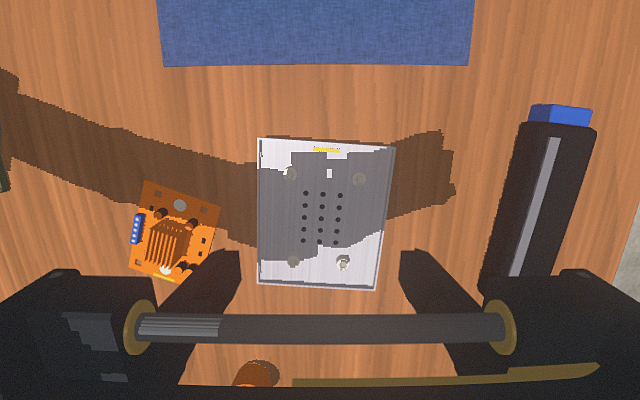

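```bash
python3 - <<'E'
from h import *
im=cv2.imread("pics/w_tray.png")[125:300,245:410]
im=cv2.resize(im,None,fx=4,fy=3.4,interpolation=cv2.INTER_CUBIC)
im=cv2.resize(cv2.imread("pics/w_tray.png")[130:295,245:410],None,fx=3.6,fy=3.6,interpolation=cv2.INTER_CUBIC)
im=np.uint8(255*(im/255.)**.6)
cv2.imwrite("pics/w_tray_c.png",im)
E
```

```text
(no output)
```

View pics/w_tray_c.png

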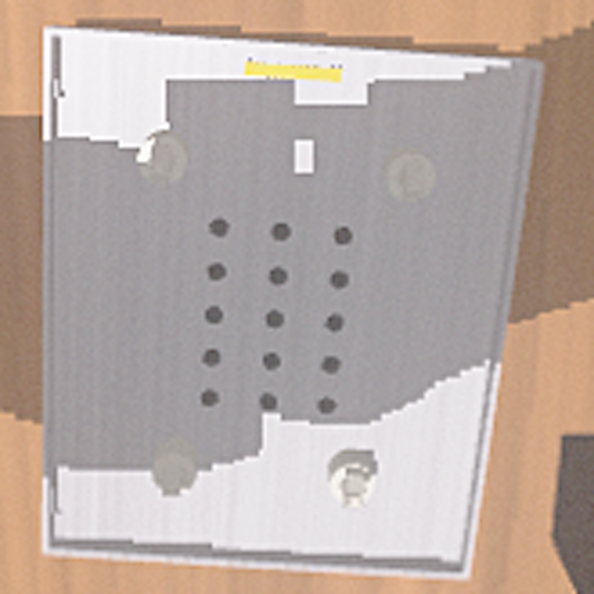

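Request:
play_rows(translation=[[0.044,0.0035,0],[0.044,0.0035,0],[0.044,0.0035,0],[0.044,0.0035,0],[0.044,0.0035,0],[0.044,0.0035,0],[0.044,0.0035,0],[0.044,0.0035,0.004],[0,0,0],[0,0,0]], delta_rot=[[0,0,0],[0,0,0],[0,0,0],[0,0,0],[0,0,0],[0,0,0],[0,0,0],[0,0,0],[0,0,0],[0,0,0]], grip=[1,1,1,1,1,1,1,1,1,1])

```text
clock: 4.58
tool_pos: [0.5434, 0.2607, 0.2704]
eef_rot: [0.707, 0.707, -0.001, 0.0]
contact_force: [0.2, -0.4, 0.1]
opening: 1.001
finger_force: 0.0
```

```bash
python3 - <<'E'
from h import *
import pickle
p,q,s=tool(); k=r.get_calibration("wrist"); im=r.snapshot("wrist"); cv2.imwrite("pics/w_board.png",im); pickle.dump(k,open("k_board.p","wb"))
print(p,q.as_matrix().round(4).tolist())
for t in ("board","press_a","hole1"): print(t,[(np.round(d["point"],4).tolist(),round(d["confidence"],2)) for d in r.look_for("wrist",t)])
u=to_pixel("wrist",[.543,.222,.01],k)[0].round().astype(int); print(u)
im=im[u[1]-75:u[1]+75,u[0]-90:u[0]+90]
cv2.imwrite("pics/w_board_c.png",cv2.resize(im,None,fx=4,fy=4,interpolation=cv2.INTER_CUBIC))
E
```

```text
[0.54336211 0.26073248 0.27040987] [[0.0001, 1.0, -0.0004], [1.0, -0.0001, -0.0018], [-0.0018, -0.0004, -1.0]]
board [([0.5459, 0.2378, 0.0045], 0.95), ([0.2865, 0.4125, 0.0074], 0.85)]
press_a [([0.5449, 0.2352, 0.0064], 0.97), ([0.2859, 0.4128, 0.0028], 0.8)]
hole1 [([0.2812, 0.4137, 0.0002], 0.96), ([0.5475, 0.2351, 0.005], 0.58), ([0.4336, 0.3877, 0.0096], 0.47)]
[321 213]
```

View pics/w_board_c.png

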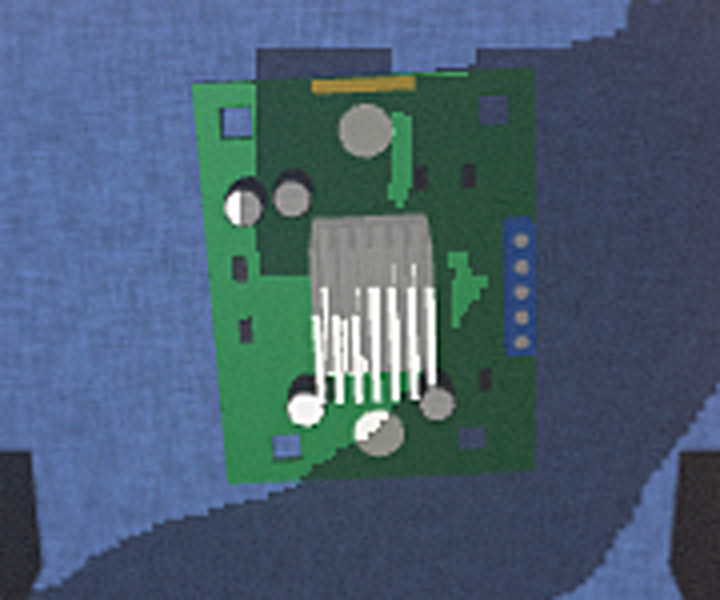

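```bash
cat > fit.py <<'E'
from h import *
import pickle
from scipy.optimize import least_squares
kb=pickle.load(open("k_board.p","rb")); kt=pickle.load(open("k_tray.p","rb"))
def fit(k,uv,M,z0=None):
    M=np.array(M)/1000
    def pts(v): 
        z=v[3] if z0 is None else z0
        return R.from_euler("z",v[2]).apply(M)+[v[0],v[1],z]
    f=lambda v:(to_pixel("wrist",pts(v),k)-uv).ravel()
    s=least_squares(f,[.53,k["eye"][1]-.1,0]+([.025] if z0 is None else []),loss="soft_l1")
    c=np.linalg.inv(s.jac.T@s.jac).diagonal()**.5
    print("x,y,yaw deg,(z)",np.round([s.x[0],s.x[1],np.degrees(s.x[2]),*s.x[3:]],4),"unit sd",np.round(c,4)); print(f(s.x).reshape(-1,2).round(1).tolist()); return s.x
if __name__=="__main__":
    c=np.array([(237,122),(493,109),(288,446),(472,437),(366,130),(380,433),(193,85),(537,68),(537,472),(229,484)])
    M=[(-38,53,3),(38,53,3),(-30,-53,3),(30,-53,3),(0,49,3),(0,-49,3),(-50,65,3),(50,65,3),(50,-65,3),(-50,-65,3)]
    fit(kb,(c+.5)/4-.5+[231,138],M,.002)
    fit(kb,(c+.5)/4-.5+[231,138],M)
    c=np.array([(163,158),(411,177),(174,470),(352,475),(44,28),(543,62),(469,577),(44,551)])
    M=[(-38,53,14),(38,53,14),(-30,-53,14),(30,-53,14),(-75,90,10),(75,90,10),(75,-90,10),(-75,-90,10)]
    uv=(c+.5)/3.6-.5+[245,130]
    fit(kt,uv,M); fit(kt,uv[:4],M[:4]); fit(kt,uv[4:],M[4:])
E
python3 fit.py
```

```text
x,y,yaw deg,(z) [0.5471 0.2251 2.7684] unit sd [0.0004 0.0004 0.0061]
[[0.0, 0.2], [0.4, 0.4], [-0.1, 0.2], [0.4, 0.4], [0.0, 0.0], [0.0, -0.3], [0.0, -0.1], [-0.5, -0.0], [-0.4, -0.7], [0.0, -0.3]]
x,y,yaw deg,(z) [0.5471 0.2253 2.763  0.0029] unit sd [0.0004 0.0008 0.006  0.0022]
[[-0.1, 0.2], [0.5, 0.3], [-0.1, 0.3], [0.5, 0.6], [0.1, -0.1], [0.0, -0.2], [-0.1, -0.2], [-0.4, -0.1], [-0.3, -0.5], [-0.0, -0.2]]
x,y,yaw deg,(z) [ 0.5144 -0.1328 -3.9835  0.0211] unit sd [0.0004 0.0007 0.0047 0.0016]
[[-0.1, 0.3], [-0.3, -0.4], [0.2, 0.1], [0.1, 1.8], [0.3, -0.3], [-0.0, -0.1], [-0.3, -0.4], [0.0, -0.1]]
x,y,yaw deg,(z) [ 0.5145 -0.133  -4.1525  0.0193] unit sd [0.0006 0.0013 0.01   0.0038]
[[0.2, 0.1], [-0.3, -0.4], [0.3, -0.5], [-0.1, 1.3]]
x,y,yaw deg,(z) [ 0.5144 -0.1329 -3.9207  0.0216] unit sd [0.0006 0.0008 0.0051 0.0018]
[[0.1, -0.1], [-0.0, -0.1], [-0.1, -0.1], [0.0, 0.2]]
```

```bash
python3 - <<'E'
from h import *
plan([.5471,.2251,.12],92.77,5)
E
```

```text
turn/row deg [0.0, 0.01, -0.57]
[[-0.007, 0.0007, 0.0302], [-0.007, 0.0006, 0.0302], [-0.007, 0.0005, 0.0302], [-0.007, 0.0005, 0.0302], [-0.0071, 0.0004, 0.0302]]
```

Candidates in the top view are the green board at (251,206) on the blue mat, the pink look-alike at (179,302) and the orange look-alike at (386,282). I choose the green one: it is on the mat, and the close crop confirms the yellow bar at its +y end and the blue terminal block on +x. The tray crop shows the yellow mark at its top (world +y) end and four posts at about (290,174), (359,179), (293,260) and (343,262).

Request:
play_rows(translation=[[-0.007,0.0006,0.03],[-0.007,0.0006,0.03],[-0.007,0.0005,0.03],[-0.007,0.0005,0.03],[-0.007,0.0004,0.03],[0,0,0],[0,0,0],[0,0,0]], delta_rot=[[0,0,-0.57],[0,0,-0.57],[0,0,-0.57],[0,0,-0.57],[0,0,-0.57],[0,0,0],[0,0,0],[0,0,0]], grip=[0,0,0,0,0,0,0,0])

```text
clock: 5.78
tool_pos: [0.5473, 0.2278, 0.1222]
eef_rot: [0.689, 0.725, 0.001, 0.0]
contact_force: [-0.7, 0.4, -0.1]
opening: 0.501
finger_force: 0.0
```

```bash
python3 - <<'E'
from h import *
p,q,s=tool(); print(p,s["opening"],s["contact_force"])
plan([.5471,.2251,.074],92.77,3)
im=r.snapshot("wrist"); cv2.imwrite("pics/w_pre.png",im)
E
```

```text
[0.54732094 0.22781955 0.12216577] 0.500796455088941 [-0.69047154  0.40594855 -0.11878853]
turn/row deg [0.05, -0.03, 0.04]
[[-0.0009, -0.0002, 0.0161], [-0.0009, -0.0001, 0.0161], [-0.0009, -0.0001, 0.0161]]
```

View pics/w_pre.png

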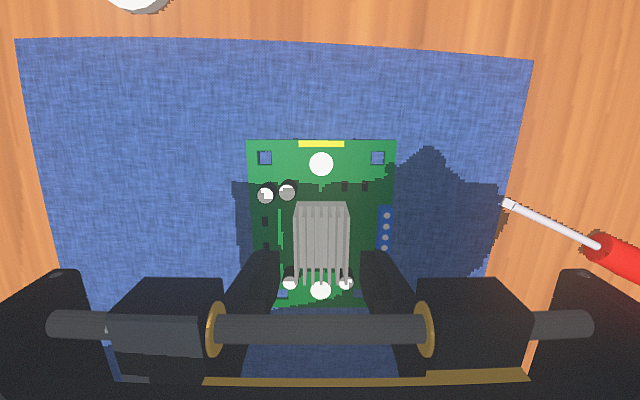

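The heat sink, at (321,240), is centred between the fingers. I'm going down and gripping.

Request:
play_rows(translation=[[-0.001,0,0.016],[-0.001,0,0.016],[-0.0007,0,0.016],[0,0,0],[0,0,0]], delta_rot=[[0,0,0],[0,0,0],[0,0,0],[0,0,0],[0,0,0]], grip=[0,0,0,0,0], squeeze=25)

```text
clock: 6.45
tool_pos: [0.5465, 0.2244, 0.0725]
eef_rot: [0.689, 0.725, -0.0, -0.0]
contact_force: [0.1, 0.8, -0.1]
opening: 0.501
finger_force: 0.0
```

Request:
play_rows(translation=[[0,0,0],[0,0,0],[0,0,0],[0,0,0],[0,0,0],[0,0,0]], delta_rot=[[0,0,0],[0,0,0],[0,0,0],[0,0,0],[0,0,0],[0,0,0]], grip=[-1,-1,-1,-1,-1,-1], squeeze=25)

```text
clock: 7.2
tool_pos: [0.5471, 0.2245, 0.073]
eef_rot: [0.689, 0.725, 0.0, 0.0]
contact_force: [1.3, -0.2, 3.4]
opening: 0.384
finger_force: 25.0
```

Request:
play_rows(translation=[[0,0,-0.01],[0,0,-0.02],[0,0,-0.03],[0,0,-0.03],[0,0,0]], delta_rot=[[0,0,0],[0,0,0],[0,0,0],[0,0,0],[0,0,0]], grip=[-1,-1,-1,-1,-1])

```text
clock: 7.82
tool_pos: [0.5479, 0.225, 0.1655]
eef_rot: [0.689, 0.725, 0.002, 0.001]
contact_force: [-0.3, 0.2, -4.0]
opening: 0.383
finger_force: 25.0
```

```bash
python3 - <<'E'
from h import *
p,q,s=tool(); print(p,s["opening"],s["contact_force"]); m=q.as_matrix(); print(np.degrees(np.arctan2(m[1,0],m[0,0])))
plan([.5144,-.1334,.15],86.05,10)
E
```

```text
[0.54786308 0.22500931 0.16548954] 0.3832160995513322 [-0.31658923  0.16990389 -4.04987172]
92.87409648206379
turn/row deg [0.03, -0.01, 0.68]
[[-0.0356, -0.0051, 0.0014], [-0.0357, -0.0047, 0.0015], [-0.0357, -0.0043, 0.0015], [-0.0358, -0.0039, 0.0015], [-0.0358, -0.0034, 0.0015], [-0.0359, -0.003, 0.0015], [-0.0359, -0.0026, 0.0015], [-0.0359, -0.0022, 0.0015], [-0.036, -0.0017, 0.0015], [-0.036, -0.0013, 0.0015]]
```

Request:
play_rows(translation=[[-0.0356,-0.005,0.0014],[-0.0357,-0.0047,0.0015],[-0.0357,-0.0043,0.0015],[-0.0358,-0.0039,0.0015],[-0.0358,-0.0034,0.0015],[-0.0359,-0.003,0.0015],[-0.0359,-0.0026,0.0015],[-0.0359,-0.0022,0.0015],[-0.036,-0.0017,0.0015],[-0.036,-0.0013,0.0015],[0,0,0],[0,0,0],[0,0,0]], delta_rot=[[0,0,0.68],[0,0,0.68],[0,0,0.68],[0,0,0.68],[0,0,0.68],[0,0,0.68],[0,0,0.68],[0,0,0.68],[0,0,0.68],[0,0,0.68],[0,0,0],[0,0,0],[0,0,0]], grip=[-1,-1,-1,-1,-1,-1,-1,-1,-1,-1,-1,-1,-1])

```text
clock: 9.45
tool_pos: [0.5137, -0.1324, 0.1477]
eef_rot: [0.73, 0.683, 0.0, -0.0]
contact_force: [-0.7, 0.8, -2.5]
opening: 0.385
finger_force: 25.0
```

```bash
python3 - <<'E'
from h import *
import pickle
p,q,s=tool(); print(p,s["opening"],s["contact_force"]); m=q.as_matrix(); print(m.round(4).tolist(),np.degrees(np.arctan2(m[1,0],m[0,0])))
plan([.5144,-.1334,.12],86.05,2)
k=r.get_calibration("wrist");im=r.snapshot("wrist"); pickle.dump(k,open("k_hold.p","wb"))
cv2.imwrite("pics/w_hold.png",im)
cv2.imwrite("pics/w_hold_c.png",cv2.resize(im[100:320,200:440],None,fx=2.7,fy=2.7,interpolation=cv2.INTER_CUBIC))
E
```

```text
[ 0.51371732 -0.13242027  0.14768696] 0.384597643894666 [-0.69129061  0.79504723 -2.51441231]
[[0.0658, 0.9978, -0.0001], [0.9978, -0.0658, 0.0011], [0.0011, -0.0001, -1.0]] 86.22513093005603
turn/row deg [-0.0, -0.03, 0.09]
[[-0.0005, 0.0004, 0.0138], [-0.0005, 0.0004, 0.0138]]
```

View pics/w_hold_c.png

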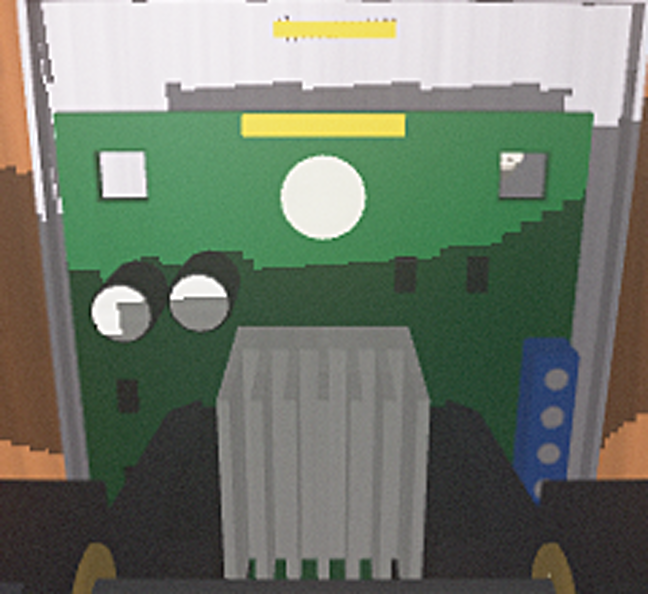

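```bash
python3 - <<'E'
from fit import *
k=pickle.load(open("k_hold.p","rb"))
c=np.array([(124,175),(524,175),(323,197),(54,112),(594,112)])
M=[(-38,53,3),(38,53,3),(0,49,3),(-50,65,3),(50,65,3)]
fit(k,(c+.5)/2.7-.5+[200,100],M,.0767)
fit(k,(c+.5)/2.7-.5+[200,100],M)
E
```

```text
x,y,yaw deg,(z) [ 0.5122 -0.1313 -3.7719] unit sd [0.0004 0.0002 0.0057]
[[-0.3, 0.2], [0.1, 0.2], [0.3, -0.3], [0.2, -0.1], [-0.3, -0.1]]
x,y,yaw deg,(z) [ 0.5122 -0.1313 -3.7721  0.0768] unit sd [0.0004 0.0003 0.0057 0.0009]
[[-0.3, 0.2], [0.2, 0.3], [0.3, -0.3], [0.1, -0.1], [-0.3, -0.1]]
```

Request:
play_rows(translation=[[-0.0005,0.0004,0.0124],[-0.0005,0.0004,0.0123],[0,0,0],[0,0,0]], delta_rot=[[0,0,0.09],[0,0,0.09],[0,0,0],[0,0,0]], grip=[-1,-1,-1,-1])

```text
clock: 10.0
tool_pos: [0.5143, -0.135, 0.1229]
eef_rot: [0.732, 0.681, -0.0, -0.0]
contact_force: [0.3, 0.3, -3.0]
opening: 0.385
finger_force: 25.0
```

```bash
python3 - <<'E'
from h import *
import pickle
k=r.get_calibration("wrist")
for i in range(4):
    p,q,s=tool(); m=q.as_matrix(); print(p.round(4),np.degrees(np.arctan2(m[1,0],m[0,0])).round(2)); im=r.snapshot("wrist")
pickle.dump(k,open("k_low.p","wb")); cv2.imwrite("pics/w_low.png",im)
u=to_pixel("wrist",R.from_euler("z",-3.95,degrees=True).apply([[-.038,.053,0],[.038,.053,0]])+[.5144,-.1328,.047],k); print(u)
a=[cv2.resize(im[int(v)-22:int(v)+22,int(w)-22:int(w)+22],None,fx=8,fy=8,interpolation=cv2.INTER_CUBIC) for w,v in u]
a=np.hstack(a); a=np.uint8(255*(a/255.)**.7); cv2.imwrite("pics/w_low_c.png",a)
E
```

```text
[ 0.5143 -0.135   0.1229] 85.92
[ 0.5144 -0.135   0.1231] 85.92
[ 0.5145 -0.1351  0.1233] 85.91
[ 0.5145 -0.1351  0.1234] 85.91
[[251.2602123  160.01131783]
 [393.20586454 159.73886726]]
```

View pics/w_low_c.png

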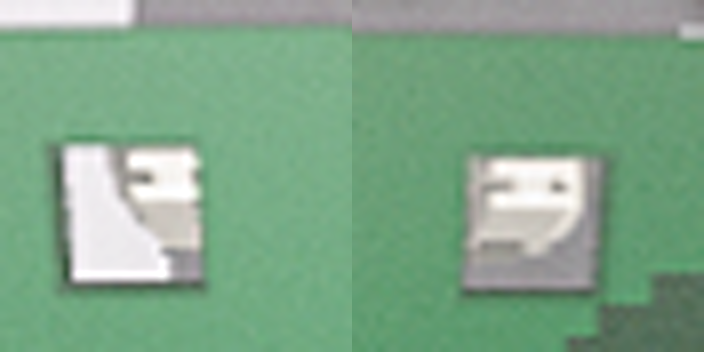

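```bash
python3 - <<'E'
from fit import *
k=pickle.load(open("k_low.p","rb"))
src=lambda c,i:(np.array(c)+.5-[352*i,0])/8-.5+[[251,393][i]-22,[160,159][i]-22]
L=src([(108,150),(122,195),(145,225),(165,250)],0); Rr=src([(586,165),(583,200),(568,230),(545,252)],1)
for zs in (.0333,.0353,.0373):
    a=to_plane("wrist",L,zs,k)[:,:2]; b=to_plane("wrist",Rr,zs,k)[:,:2]
    def post(v,s): return v[:2]+R.from_euler("z",-3.95,degrees=True).apply([s*.038,.053,0])[:2]
    f=lambda v:np.r_[np.linalg.norm(a-post(v,-1),axis=1),np.linalg.norm(b-post(v,1),axis=1)]-.0075
    s=least_squares(f,[.5144,-.1328]); print(zs,s.x.round(4),(s.fun*1e3).round(1))
h=np.r_[src([(133,217)],0),src([(534,225)],1)]
for zt in (.055,): 
    w=to_plane("wrist",h,zt,k); print("holes",w.round(4).tolist()); d=w[1]-w[0]; yaw=np.arctan2(d[1],d[0])
    print("board",(w.mean(0)-R.from_euler("z",yaw).apply([0,.053,0])).round(4),np.degrees(yaw),np.linalg.norm(d))
E
```

```text
0.0333 [ 0.514 -0.134] [ 0.7  0.1 -0.3  0.  -0.   0.2  0.2  0.1]
0.0353 [ 0.514  -0.1331] [ 0.1 -0.3 -0.4  0.2 -0.5 -0.1  0.1  0.2]
0.0373 [ 0.5141 -0.1322] [-0.5 -0.5 -0.4  0.4 -1.  -0.4  0.1  0.4]
holes [[0.4786, -0.0783, 0.055], [0.5541, -0.0837, 0.055]]
board [ 0.5126 -0.1339  0.055 ] -4.070484633431038 0.07569200925053769
```

Request:
play_rows(translation=[[0.0009,0.0011,0],[0,0,0.003],[0,0,0.003],[0,0,0.002],[0,0,0]], delta_rot=[[0,0,0],[0,0,0],[0,0,0],[0,0,0],[0,0,0]], grip=[-1,-1,-1,-1,-1])

```text
clock: 10.82
tool_pos: [0.5154, -0.1342, 0.1149]
eef_rot: [0.732, 0.681, -0.0, -0.0]
contact_force: [0.8, 0.5, -3.3]
opening: 0.384
finger_force: 25.0
```

Request:
play_rows(translation=[[0,0,0.001],[0,0,0]], delta_rot=[[0,0,0],[0,0,0]], grip=[-1,-1])

```text
clock: 11.08
tool_pos: [0.5156, -0.134, 0.1142]
eef_rot: [0.732, 0.682, 0.0, -0.0]
contact_force: [-0.2, 0.7, -1.9]
opening: 0.386
finger_force: 25.0
```

Request:
play_rows(translation=[[0,0,0.001],[0,0,0]], delta_rot=[[0,0,0],[0,0,0]], grip=[-1,-1])

```text
clock: 11.32
tool_pos: [0.5158, -0.1339, 0.1134]
eef_rot: [0.732, 0.682, 0.0, 0.0]
contact_force: [-0.4, 2.2, 2.2]
opening: 0.381
finger_force: 25.0
```

Request:
play_rows(translation=[[0,0,0],[0,0,0],[0,0,0],[0,0,-0.02],[0,0,-0.03],[0,0,-0.03],[0,0,0],[0,0,0]], delta_rot=[[0,0,0],[0,0,0],[0,0,0],[0,0,0],[0,0,0],[0,0,0],[0,0,0],[0,0,0]], grip=[0,0,0,0,0,0,0,0])

```text
clock: 12.32
tool_pos: [0.515, -0.1345, 0.1925]
eef_rot: [0.732, 0.681, -0.0, -0.0]
contact_force: [-0.2, -0.1, -0.7]
opening: 0.5
finger_force: 0.0
```

```bash
python3 - <<'E'
from h import *
import pickle
k=r.get_calibration("wrist");im=r.snapshot("wrist");pickle.dump(k,open("k_on.p","wb")); p,q,s=tool(); print(p,s["contact_force"])
cv2.imwrite("pics/w_on.png",im); cv2.imwrite("pics/w_on_c.png",cv2.resize(im[110:310,200:440],None,fx=3,fy=3,interpolation=cv2.INTER_CUBIC))
a=R.from_euler("z",-3.95,degrees=True).apply([0,.049,0])+[.515,-.133,.16]; print(a)
plan(a,86.05,3)
E
```

```text
[ 0.51483666 -0.1343985   0.19218407] [-0.27971784 -0.99032386  0.21431883]
[ 0.51837541 -0.0841164   0.16      ]
turn/row deg [-0.03, 0.0, -0.05]
[[0.0168, -0.0, 0.0107], [0.0168, 0.0, 0.0107], [0.0168, 0.0, 0.0107]]
```

View pics/w_on_c.png

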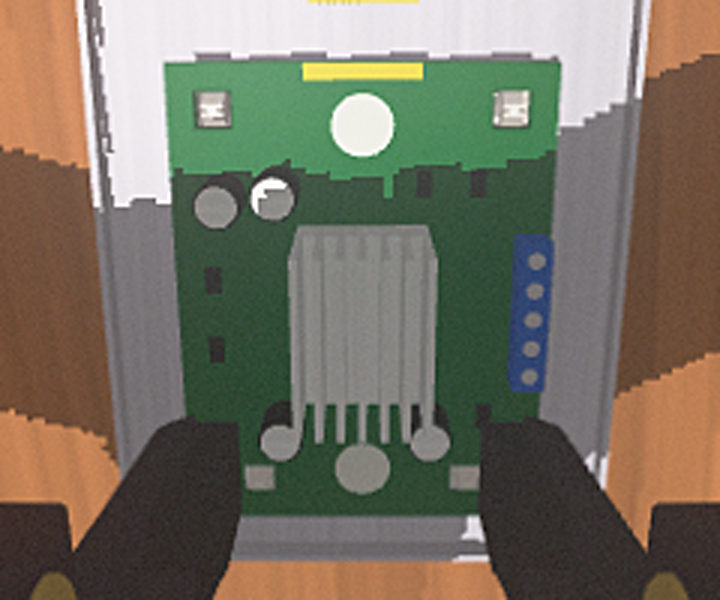

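The board sits loosely on the barbs, with all four posts in their holes: crop pixels (213,108), (512,108), (260,477) and (465,477). Next I fit its pose and go to press_a.

```bash
python3 - <<'E'
from fit import *
k=pickle.load(open("k_on.p","rb"))
c=np.array([(362,125),(362,469),(165,62),(560,60)]); M=[(0,49,3),(0,-49,3),(-50,65,3),(50,65,3)]
v=fit(k,(c+.5)/3-.5+[200,110],M); v=fit(k,(c+.5)/3-.5+[200,110],M,.0415)
for y in (.049,-.049): print((R.from_euler("z",v[2]).apply([0,y,0])[:2]+v[:2]).round(4))
E
```

```text
x,y,yaw deg,(z) [ 0.5142 -0.1329 -3.9707  0.0426] unit sd [0.0005 0.0005 0.0072 0.002 ]
[[0.0, 0.1], [0.2, -0.7], [-0.7, 0.0], [0.4, 0.4]]
x,y,yaw deg,(z) [ 0.5142 -0.133  -3.9814] unit sd [0.0005 0.0004 0.0072]
[[0.1, 0.1], [0.2, -1.1], [-0.4, 0.1], [0.1, 0.5]]
[ 0.5176 -0.0842]
[ 0.5108 -0.1819]
```

Request:
play_rows(translation=[[0.0168,0,0.0],[0.0168,0,0.0],[0.0166,0,0.0],[0,0,0.025],[0,0,0.025],[0,0,0.013],[0,0,0],[0,0,0]], delta_rot=[[0,0,0],[0,0,0],[0,0,0],[0,0,0],[0,0,0],[0,0,0],[0,0,0],[0,0,0]], grip=[-1,-1,-1,-1,-1,-1,-1,-1], squeeze=15)

```text
clock: 13.38
tool_pos: [0.5195, -0.084, 0.1307]
eef_rot: [0.732, 0.681, 0.0, 0.0]
contact_force: [0.3, 0.2, 0.0]
opening: 0.008
finger_force: 0.0
```

```bash
python3 - <<'E'
from h import *
p,q,s=tool(); print(p,s["opening"],s["contact_force"]); plan([.5183,-.0845,.114],86.05,2)
E
```

```text
[ 0.51949788 -0.08395483  0.13074045] 0.00786259177039155 [0.30742909 0.1992337  0.02501293]
turn/row deg [0.03, -0.0, -0.07]
[[-0.0003, -0.0006, 0.0084], [-0.0003, -0.0006, 0.0084]]
```

Request:
play_rows(translation=[[-0.0003,-0.0006,0.009],[-0.0003,-0.0005,0.008],[0,0,0.002],[0,0,0.001],[0,0,0]], delta_rot=[[0,0,0],[0,0,0],[0,0,0],[0,0,0],[0,0,0]], grip=[-1,-1,-1,-1,-1])

```text
clock: 14.0
tool_pos: [0.518, -0.0847, 0.1102]
eef_rot: [0.732, 0.681, 0.0, 0.0]
contact_force: [0.2, -0.5, -0.3]
opening: 0.006
finger_force: 0.0
```

Request:
play_rows(translation=[[0,0,0.001],[0,0,0.001],[0,0,0]], delta_rot=[[0,0,0],[0,0,0],[0,0,0]], grip=[-1,-1,-1])

```text
clock: 14.38
tool_pos: [0.5181, -0.0847, 0.1085]
eef_rot: [0.732, 0.681, 0.0, 0.0]
contact_force: [0.0, -0.2, 4.9]
opening: 0.008
finger_force: 2.4
```

Request:
play_rows(translation=[[0,0,0.001],[0,0,0]], delta_rot=[[0,0,0],[0,0,0]], grip=[-1,-1])

```text
clock: 14.62
tool_pos: [0.5181, -0.0847, 0.1074]
eef_rot: [0.732, 0.681, 0.0, 0.0]
contact_force: [-0.5, 0.3, 4.4]
opening: 0.004
finger_force: 2.5
```

Request:
play_rows(translation=[[0,0,0.001],[0,0,0]], delta_rot=[[0,0,0],[0,0,0]], grip=[-1,-1])

```text
clock: 14.88
tool_pos: [0.5181, -0.0847, 0.1063]
eef_rot: [0.732, 0.681, 0.0, 0.0]
contact_force: [-0.3, -0.2, 3.8]
opening: 0.008
finger_force: 2.4
```

Request:
play_rows(translation=[[0,0,0.001],[0,0,0]], delta_rot=[[0,0,0],[0,0,0]], grip=[-1,-1])

```text
clock: 15.12
tool_pos: [0.5181, -0.0847, 0.1052]
eef_rot: [0.732, 0.681, 0.0, 0.0]
contact_force: [0.0, -0.3, 4.4]
opening: 0.011
finger_force: 2.3
```

Request:
play_rows(translation=[[0,0,0.001],[0,0,0]], delta_rot=[[0,0,0],[0,0,0]], grip=[-1,-1])

```text
clock: 15.38
tool_pos: [0.5181, -0.0847, 0.1042]
eef_rot: [0.732, 0.681, 0.0, 0.0]
contact_force: [-0.3, 0.8, 4.1]
opening: 0.003
finger_force: 2.2
```

Request:
play_rows(translation=[[0,0,0.001],[0,0,0]], delta_rot=[[0,0,0],[0,0,0]], grip=[-1,-1])

```text
clock: 15.62
tool_pos: [0.5181, -0.0847, 0.1031]
eef_rot: [0.732, 0.681, 0.0, 0.0]
contact_force: [1.0, 0.1, 4.3]
opening: 0.002
finger_force: 2.0
```

Request:
play_rows(translation=[[0,0,0.001],[0,0,0]], delta_rot=[[0,0,0],[0,0,0]], grip=[-1,-1])

```text
clock: 15.88
tool_pos: [0.5181, -0.0847, 0.1024]
eef_rot: [0.732, 0.681, 0.0, 0.0]
contact_force: [0.2, 0.7, 6.9]
opening: 0.006
finger_force: 3.3
```

Request:
play_rows(translation=[[0,0,0.001],[0,0,0]], delta_rot=[[0,0,0],[0,0,0]], grip=[-1,-1])

```text
clock: 16.12
tool_pos: [0.5178, -0.0847, 0.101]
eef_rot: [0.732, 0.681, -0.0, -0.0]
contact_force: [0.8, 0.3, 0.7]
opening: 0.008
finger_force: 0.6
```

Request:
play_rows(translation=[[0,0,0.001],[0,0,0]], delta_rot=[[0,0,0],[0,0,0]], grip=[-1,-1])

```text
clock: 16.38
tool_pos: [0.5176, -0.0848, 0.0997]
eef_rot: [0.732, 0.681, -0.0, -0.0]
contact_force: [0.5, -0.4, 0.9]
opening: 0.005
finger_force: 0.1
```

```bash
python3 - <<'E'
from h import *
import pickle
p,q,s=tool(); print(p,s["contact_force"],s["moment"])
k=r.get_calibration("wrist");w=r.snapshot("wrist");sc=r.snapshot("scene");tp=r.snapshot("top");pickle.dump(k,open("k_pa.p","wb"))
for n,i in (("w",w),("s",sc),("t",tp)): cv2.imwrite(f"pics/pa_{n}.png",i)
u=to_pixel("scene",[.515,-.133,.03])[0].astype(int); 
c=np.zeros((600,800,3),np.uint8)
c[:300]=cv2.resize(w[100:250,120:520],(800,300),interpolation=cv2.INTER_CUBIC)
z=lambda im,u:cv2.resize(im[u[1]-30:u[1]+30,u[0]-40:u[0]+40],(400,300),interpolation=cv2.INTER_CUBIC)
c[300:,:400]=z(sc,u); c[300:,400:]=z(tp,to_pixel("top",[.515,-.133,.03])[0].astype(int))
cv2.imwrite("pics/pa_c.png",np.uint8(255*(c/255.)**.7))
E
```

```text
[ 0.51764987 -0.08478888  0.09971574] [ 0.49946324 -0.36477916  0.92101833] [-0.03183115 -0.09054518 -0.01730314]
```

View pics/pa_c.png

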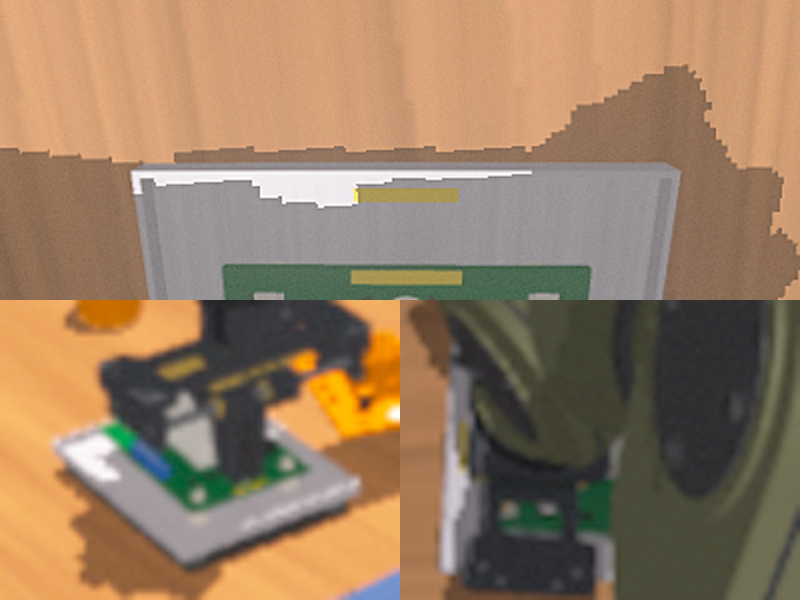

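The board is still over all four posts; the tray has dropped under the tool. I continue with force-watched steps.

Request:
play_rows(translation=[[0,0,0.001],[0,0,0]], delta_rot=[[0,0,0],[0,0,0]], grip=[-1,-1])

```text
clock: 16.77
tool_pos: [0.5178, -0.0848, 0.099]
eef_rot: [0.732, 0.681, -0.0, -0.0]
contact_force: [0.1, -0.0, 0.0]
opening: 0.007
finger_force: 0.1
```

Request:
play_rows(translation=[[0,0,0.001],[0,0,0]], delta_rot=[[0,0,0],[0,0,0]], grip=[-1,-1])

```text
clock: 17.02
tool_pos: [0.5179, -0.0848, 0.0981]
eef_rot: [0.732, 0.681, -0.0, 0.0]
contact_force: [0.2, 0.2, 1.9]
opening: 0.002
finger_force: 0.6
```

Request:
play_rows(translation=[[0,0,0.001],[0,0,0]], delta_rot=[[0,0,0],[0,0,0]], grip=[-1,-1])

```text
clock: 17.27
tool_pos: [0.5179, -0.0847, 0.0979]
eef_rot: [0.732, 0.681, -0.0, 0.0]
contact_force: [-1.9, -0.9, 8.5]
opening: 0.009
finger_force: 4.5
```

Request:
play_rows(translation=[[0,0,0.0005],[0,0,0]], delta_rot=[[0,0,0],[0,0,0]], grip=[-1,-1])

```text
clock: 17.52
tool_pos: [0.5179, -0.0847, 0.0978]
eef_rot: [0.732, 0.681, 0.0, 0.001]
contact_force: [-2.4, -0.7, 13.6]
opening: 0.005
finger_force: 6.6
```

Request:
play_rows(translation=[[0,0,0.0005],[0,0,0]], delta_rot=[[0,0,0],[0,0,0]], grip=[-1,-1])

```text
clock: 17.77
tool_pos: [0.5179, -0.0847, 0.0977]
eef_rot: [0.732, 0.681, -0.0, 0.001]
contact_force: [-3.2, 0.3, 17.7]
opening: 0.0
finger_force: 8.7
```

Request:
play_rows(translation=[[0,0,0.0005],[0,0,0]], delta_rot=[[0,0,0],[0,0,0]], grip=[-1,-1])

```text
clock: 18.02
tool_pos: [0.5179, -0.0847, 0.0976]
eef_rot: [0.732, 0.682, -0.0, 0.001]
contact_force: [-3.9, -0.3, 21.4]
opening: 0.003
finger_force: 10.8
```

Stiff stop at 21 N, which is above the snap range, so the yellow end should be seated. I'm backing off and moving to press_b; its contact height will confirm it.

Request:
play_rows(translation=[[0,0,-0.003],[0,0,-0.02],[0,0,-0.03],[0,0,-0.02],[-0.033,0,0],[-0.033,0,0],[-0.032,0,0],[0,0,0],[0,0,0]], delta_rot=[[0,0,0],[0,0,0],[0,0,0],[0,0,0],[0,0,0],[0,0,0],[0,0,0],[0,0,0],[0,0,0]], grip=[-1,-1,-1,-1,-1,-1,-1,-1,-1])

```text
clock: 19.15
tool_pos: [0.5111, -0.1814, 0.1685]
eef_rot: [0.732, 0.682, 0.001, -0.0]
contact_force: [0.3, -0.3, -0.6]
opening: 0.005
finger_force: 0.0
```

```bash
python3 - <<'E'
from h import *
p,q,s=tool(); print(p,s["opening"],s["contact_force"]); plan([.5112,-.1822,.112],86.05,3)
E
```

```text
[ 0.51105777 -0.18137962  0.16848779] 0.004969442567672359 [ 0.25824408 -0.33377576 -0.56243027]
turn/row deg [0.0, -0.02, -0.03]
[[-0.0003, 0.0001, 0.0188], [-0.0003, 0.0001, 0.0188], [-0.0003, 0.0001, 0.0188]]
```

Request:
play_rows(translation=[[-0.0003,0,0.02],[-0.0003,0,0.019],[-0.0003,0,0.017],[0,0,0],[0,0,0]], delta_rot=[[0,0,0],[0,0,0],[0,0,0],[0,0,0],[0,0,0]], grip=[-1,-1,-1,-1,-1])

```text
clock: 19.77
tool_pos: [0.5112, -0.1829, 0.113]
eef_rot: [0.732, 0.682, 0.0, 0.0]
contact_force: [0.3, -0.3, -0.0]
opening: 0.009
finger_force: 0.0
```

Request:
play_rows(translation=[[0,0,0.002],[0,0,0.002],[0,0,0]], delta_rot=[[0,0,0],[0,0,0],[0,0,0]], grip=[-1,-1,-1])

```text
clock: 20.15
tool_pos: [0.5108, -0.1835, 0.1087]
eef_rot: [0.732, 0.681, 0.0, 0.0]
contact_force: [-0.2, -0.3, -0.5]
opening: 0.004
finger_force: 0.0
```

Request:
play_rows(translation=[[0,0,0.001],[0,0,0.0005],[0,0,0]], delta_rot=[[0,0,0],[0,0,0],[0,0,0]], grip=[-1,-1,-1])

```text
clock: 20.52
tool_pos: [0.5108, -0.1834, 0.1071]
eef_rot: [0.732, 0.681, -0.0, 0.0]
contact_force: [0.9, -0.2, -0.9]
opening: 0.008
finger_force: 0.0
```

Request:
play_rows(translation=[[0,0,0.001],[0,0,0.0005],[0,0,0]], delta_rot=[[0,0,0],[0,0,0],[0,0,0]], grip=[-1,-1,-1])

```text
clock: 20.9
tool_pos: [0.5108, -0.1834, 0.1056]
eef_rot: [0.732, 0.681, -0.0, -0.0]
contact_force: [0.2, -1.3, -0.3]
opening: 0.005
finger_force: 0.0
```

Request:
play_rows(translation=[[0.001,0,0.0005],[0,0,0.0005],[0,0,0]], delta_rot=[[0,0,0],[0,0,0],[0,0,0]], grip=[-1,-1,-1])

```text
clock: 21.28
tool_pos: [0.5109, -0.1824, 0.1046]
eef_rot: [0.732, 0.681, -0.0, 0.0]
contact_force: [-0.4, -0.1, -0.2]
opening: 0.002
finger_force: 0.0
```

Request:
play_rows(translation=[[0,0,0.0005],[0,0,0.0005],[0,0,0]], delta_rot=[[0,0,0],[0,0,0],[0,0,0]], grip=[-1,-1,-1])

```text
clock: 21.65
tool_pos: [0.5109, -0.1824, 0.1037]
eef_rot: [0.732, 0.681, -0.0, 0.0]
contact_force: [-0.3, -0.1, 0.7]
opening: 0.006
finger_force: 0.7
```

Request:
play_rows(translation=[[0,0,0.0005],[0,0,0.0005],[0,0,0]], delta_rot=[[0,0,0],[0,0,0],[0,0,0]], grip=[-1,-1,-1])

```text
clock: 22.02
tool_pos: [0.5111, -0.1825, 0.1029]
eef_rot: [0.732, 0.681, 0.0, 0.0]
contact_force: [-0.6, -0.2, 5.5]
opening: 0.001
finger_force: 2.5
```

Request:
play_rows(translation=[[0,0,0.0005],[0,0,0.0005],[0,0,0]], delta_rot=[[0,0,0],[0,0,0],[0,0,0]], grip=[-1,-1,-1])

```text
clock: 22.4
tool_pos: [0.5112, -0.1825, 0.1022]
eef_rot: [0.732, 0.681, 0.0, 0.001]
contact_force: [-1.0, -0.6, 7.5]
opening: 0.003
finger_force: 3.6
```

Request:
play_rows(translation=[[0,0,0.0005],[0,0,0.0005],[0,0,0]], delta_rot=[[0,0,0],[0,0,0],[0,0,0]], grip=[-1,-1,-1])

```text
clock: 22.78
tool_pos: [0.5109, -0.1824, 0.1004]
eef_rot: [0.732, 0.681, 0.0, -0.0]
contact_force: [0.3, -0.5, 0.7]
opening: 0.005
finger_force: 0.4
```

Request:
play_rows(translation=[[0,0,0.0005],[0,0,0.0005],[0,0,0]], delta_rot=[[0,0,0],[0,0,0],[0,0,0]], grip=[-1,-1,-1])

```text
clock: 23.15
tool_pos: [0.5109, -0.1824, 0.0996]
eef_rot: [0.732, 0.681, -0.0, 0.0]
contact_force: [0.3, 0.5, 2.2]
opening: 0.005
finger_force: 0.8
```

Request:
play_rows(translation=[[0,0,0.0005],[0,0,0.0005],[0,0,0]], delta_rot=[[0,0,0],[0,0,0],[0,0,0]], grip=[-1,-1,-1])

```text
clock: 23.52
tool_pos: [0.5109, -0.1824, 0.0985]
eef_rot: [0.732, 0.681, -0.0, 0.0]
contact_force: [0.5, -0.1, 0.6]
opening: 0.008
finger_force: 0.0
```

Request:
play_rows(translation=[[0,0,0.0005],[0,0,0.0003],[0,0,0]], delta_rot=[[0,0,0],[0,0,0],[0,0,0]], grip=[-1,-1,-1])

```text
clock: 23.9
tool_pos: [0.5108, -0.1823, 0.0977]
eef_rot: [0.732, 0.681, -0.0, -0.0]
contact_force: [-0.7, 0.2, 0.5]
opening: 0.005
finger_force: 0.0
```

Request:
play_rows(translation=[[0,0,0.0005],[0,0,0.0003],[0,0,0]], delta_rot=[[0,0,0],[0,0,0],[0,0,0]], grip=[-1,-1,-1])

```text
clock: 24.28
tool_pos: [0.5109, -0.1824, 0.097]
eef_rot: [0.732, 0.681, -0.0, 0.0]
contact_force: [-0.7, 0.0, 0.4]
opening: 0.004
finger_force: 0.0
```

Request:
play_rows(translation=[[0,0,0.0005],[0,0,0]], delta_rot=[[0,0,0],[0,0,0]], grip=[-1,-1])

```text
clock: 24.52
tool_pos: [0.5109, -0.1824, 0.0969]
eef_rot: [0.732, 0.681, -0.0, 0.0]
contact_force: [-0.8, 0.8, 5.6]
opening: 0.004
finger_force: 2.5
```

Request:
play_rows(translation=[[0,0,0.0005],[0,0,0]], delta_rot=[[0,0,0],[0,0,0]], grip=[-1,-1])

```text
clock: 24.78
tool_pos: [0.5109, -0.1824, 0.0969]
eef_rot: [0.732, 0.681, -0.0, 0.0]
contact_force: [-2.2, 0.8, 9.8]
opening: 0.002
finger_force: 4.9
```

Request:
play_rows(translation=[[0,0,0.0005],[0,0,0]], delta_rot=[[0,0,0],[0,0,0]], grip=[-1,-1])

```text
clock: 25.02
tool_pos: [0.5109, -0.1823, 0.0969]
eef_rot: [0.732, 0.681, -0.0, 0.001]
contact_force: [-2.8, 1.6, 14.5]
opening: 0.005
finger_force: 7.2
```

Request:
play_rows(translation=[[0,0,0.0005],[0,0,0]], delta_rot=[[0,0,0],[0,0,0]], grip=[-1,-1])

```text
clock: 25.28
tool_pos: [0.5109, -0.1823, 0.0968]
eef_rot: [0.732, 0.681, -0.0, 0.001]
contact_force: [-3.1, 0.5, 19.1]
opening: 0.007
finger_force: 9.4
```

Hard stop at the plain end too. I'll lift and re-touch press_a to confirm it stayed down.

Request:
play_rows(translation=[[0,0,-0.003],[0,0,-0.02],[0,0,-0.03],[0,0,-0.02],[0.033,0,0],[0.033,0,0],[0.032,0,0],[0,0,0.03],[0,0,0.025],[0,0,0.011],[0,0,0],[0,0,0]], delta_rot=[[0,0,0],[0,0,0],[0,0,0],[0,0,0],[0,0,0],[0,0,0],[0,0,0],[0,0,0],[0,0,0],[0,0,0],[0,0,0],[0,0,0]], grip=[-1,-1,-1,-1,-1,-1,-1,-1,-1,-1,-1,-1])

```text
clock: 26.78
tool_pos: [0.5183, -0.0847, 0.1026]
eef_rot: [0.732, 0.681, 0.0, 0.0]
contact_force: [0.1, -0.4, 0.1]
opening: 0.002
finger_force: 0.0
```

Request:
play_rows(translation=[[0,0,0.001],[0,0,0]], delta_rot=[[0,0,0],[0,0,0]], grip=[-1,-1])

```text
clock: 27.02
tool_pos: [0.5181, -0.0848, 0.1014]
eef_rot: [0.732, 0.681, 0.0, 0.0]
contact_force: [0.3, 0.1, -0.2]
opening: 0.006
finger_force: 0.0
```

Request:
play_rows(translation=[[0,0,0.001],[0,0,0.001],[0,0,0]], delta_rot=[[0,0,0],[0,0,0],[0,0,0]], grip=[-1,-1,-1])

```text
clock: 27.4
tool_pos: [0.5178, -0.0846, 0.0989]
eef_rot: [0.732, 0.681, -0.0, -0.0]
contact_force: [-0.2, -0.3, -1.1]
opening: 0.001
finger_force: 0.0
```

Request:
play_rows(translation=[[0,0,0.001],[0,0,0]], delta_rot=[[0,0,0],[0,0,0]], grip=[-1,-1])

```text
clock: 27.65
tool_pos: [0.5179, -0.0847, 0.0979]
eef_rot: [0.732, 0.681, -0.0, -0.0]
contact_force: [-0.4, 0.5, -0.3]
opening: 0.009
finger_force: 0.0
```

Request:
play_rows(translation=[[0,0,0.001],[0,0,0]], delta_rot=[[0,0,0],[0,0,0]], grip=[-1,-1])

```text
clock: 27.9
tool_pos: [0.5179, -0.0846, 0.097]
eef_rot: [0.732, 0.681, -0.0, 0.0]
contact_force: [-0.3, 0.9, -0.5]
opening: 0.004
finger_force: 0.0
```

Request:
play_rows(translation=[[0,0,0.0005],[0,0,0]], delta_rot=[[0,0,0],[0,0,0]], grip=[-1,-1])

```text
clock: 28.15
tool_pos: [0.5179, -0.0846, 0.0969]
eef_rot: [0.732, 0.681, 0.0, 0.0]
contact_force: [-1.1, 0.8, 5.0]
opening: 0.005
finger_force: 2.5
```

Request:
play_rows(translation=[[0,0,0.0005],[0,0,0]], delta_rot=[[0,0,0],[0,0,0]], grip=[-1,-1])

```text
clock: 28.4
tool_pos: [0.5179, -0.0846, 0.0969]
eef_rot: [0.732, 0.681, 0.0, 0.0]
contact_force: [-0.7, 1.4, 9.4]
opening: 0.005
finger_force: 4.8
```

Request:
play_rows(translation=[[0,0,0.0005],[0,0,0]], delta_rot=[[0,0,0],[0,0,0]], grip=[-1,-1])

```text
clock: 28.65
tool_pos: [0.5179, -0.0846, 0.0969]
eef_rot: [0.732, 0.681, 0.0, 0.001]
contact_force: [-2.6, 1.3, 14.2]
opening: 0.003
finger_force: 7.2
```

Both ends stop hard at the same height. The tray sank about 5.5 mm and the board went down about 7 mm, which matches full seating. I'm retreating, then handing in.

Request:
play_rows(translation=[[0,0,-0.003],[0,0,-0.02],[0,0,-0.04],[0,0,-0.05],[0,0,-0.03],[0,0,0],[0,0,0],[0,0,0]], delta_rot=[[0,0,0],[0,0,0],[0,0,0],[0,0,0],[0,0,0],[0,0,0],[0,0,0],[0,0,0]], grip=[-1,-1,-1,-1,-1,-1,-1,-1])

```text
clock: 29.65
tool_pos: [0.5172, -0.0847, 0.2372]
eef_rot: [0.732, 0.681, -0.001, -0.001]
contact_force: [-0.0, -0.4, -1.8]
opening: 0.006
finger_force: 0.0
```

```bash
python3 - <<'E'
from fit import *
k=r.get_calibration("wrist"); im=r.snapshot("wrist"); cv2.imwrite("pics/w_end.png",im); p,q,s=tool(); print(p,s["contact_force"])
# green board outline -> corners, level board: x,y,yaw,z
h=cv2.cvtColor(im,cv2.COLOR_BGR2HSV); m=cv2.inRange(h,(50,70,20),(90,255,255))
n,l,st,_=cv2.connectedComponentsWithStats(cv2.morphologyEx(m,cv2.MORPH_CLOSE,np.ones((9,9))))
i=1+st[1:,4].argmax(); print(st[i]); c=cv2.approxPolyDP(cv2.convexHull(np.argwhere(l==i)[:,::-1].astype(np.int32)),6,True)[:,0]; print(c.tolist())
u=R.from_euler("z",-3.97,degrees=True).apply(np.array([(-50,65,0),(50,65,0),(50,-65,0),(-50,-65,0)])/1e3)
for z in (.033,.040): print(z,to_pixel("wrist",u+[.5142,-.1329,z],k).round(1).tolist())
E
```

```text
[ 0.5172725  -0.08457796  0.23727008] [ 0.2328837   0.34425997 -0.68701817]
[ 272  179  101  100 5371]
[[372, 179], [367, 278], [278, 277], [272, 180]]
0.033 [[271.3, 178.8], [372.8, 178.7], [366.4, 292.2], [277.5, 292.3]]
0.04 [[270.1, 180.4], [374.0, 180.3], [367.3, 295.9], [276.6, 295.9]]
```

```bash
python3 -c "
from plant import r
print(r.finish_job())"
```

```text
the job is handed in; nothing more can be done
None
```

I pressed the green board down onto all four standoffs, yellow end at the tray's yellow mark, then let go and handed the job in. Both ends stopped hard at the same height, with peak readings of 21 N and 19 N. The hand-in returned no verdict.

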